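Hold a towel clip gaping around the edge of the wash-guide card

ROBOT

A 6-joint arm with a two-finger parallel gripper is mounted at the origin on the work surface. World frame = base frame: x ahead of the robot, y to its left, z up, the work surface at z = 0. Lengths are in mm, angles in rad, forces in N, time in s.
With the tool pointing down it reaches from about 325 to 775 mm from the base axis. Payload 5.5 kg.
Tool frame: the origin (TCP) lies between the finger pads; the fingertips stand 25 mm ahead of it and the grasp point (between the pads) lies 6 mm ahead of it; z points along the fingers, y is the line along which they close (so a half turn about z gives the same grasp; the last joint's range is limited). The gripper opens to 85 mm and grips with 20 to 120 N. Pads are 22 mm wide; open, the fingers measure 114 mm over their backs; the gripper's body (76 mm by 85 mm) begins 54 mm behind the grasp point. The pads swing forward as they close: fully open they stand 13 mm farther back than shut.
Start: joints at [1.262, 0.091, 1.231, -0, 1.82, -0.057], TCP at [149.492, 581.093, 256.275] pointing down, gripper open.
Joint ranges: [-2.87, 2.87], [-0.86, 2.18], [0.17, 2.46], [-1.51, 4.65], [0.06, 2.69], [-2.65, 2.65]. Speed limits (rad/s): [2.57, 2.57, 3.01, 3.14, 3.14, 3.14].

INTERFACE

Orientations are given as a unit quaternion [x, y, z, w].
In Python, from station import get_obs, eyes, env gives the robot as it stands. The module is installed in compiled form; this text tells all that it offers.
- The arm moves only by the tool step_arm, never from a script. Its argument "deltas" is a list of rows, each a list of 4 numbers: the shift along the world's x, y, z in m, then the turn about the world's z in rad. In form: [[tx, ty, tz, turn], ...]. A call has 1 to 20 rows; each row is the pose to reach, as a shift and turn from the pose commanded when the call began; what a row does not reach only later rows make up. A row lasts 1/12 s, in which the tool goes at most 41.7 mm and 7.16 degrees, less where a joint would pass 70% of its speed; a pose out of reach is approached as far as the arm can. A call with a gripper value outside its range is refused whole. "claw" is the finger opening in m, from 0 to 0.0854, set as the call begins (left out, the last holds). The fingers move at their own pace and stop on an object; "force" is the grip in N (left out, the last holds). Time passes only in rows, so rows that repeat a pose let the fingers close. It gives the time, the measured TCP pose, the force, the opening and the grip force at its end, in the units of the state.
- get_obs(): the state, without advancing time (a new reading comes with each control period).
- eyes.read_camera(name): name is "scene" or "top" or "wrist"; returns (picture, depth): 420x560x3 uint8, red, green, blue; 420x560 float32, mm along the optical axis (not along the pixel's ray), 0 where there is no reading.
- eyes.camera_params(name): a dict with "K" (3x3 intrinsics, pixels), "world_from_camera" (4x4, takes a point from camera to world coordinates). Camera axes: x right, y down, z forward; pixel columns grow to the right and rows downward; lengths in mm; the calibration is good to about 2 mm. A picture is of the moment at which its call begins: read the wrist's pose just before it. camera_params takes no time and is no camera call; for the wrist camera it gives the pose at the moment of the call.
- env.finish_job(): hands the job in; it is judged then, once.
The state is a dict: "time_s": time; "joint_pos": joint angles; "joint_velocities": joint speeds; "tau": joint torques, N m; "tool_pos": TCP position; "orientation": TCP orientation; "ft_force": force on the tool from outside, world axes, zero at the start; "wrist_torque": the same for the moment, N m; "gripper_width": finger opening in mm; "grasp_force": force on a finger pad.
Only numpy, scipy, OpenCV 4.12 (cv2) and the standard library are available. Lean on these libraries where they do the work, as an engineer would, in place of code of your own. Each camera call takes 0.05 s, during which the arm holds its last target. There are 200 camera calls.

TASK

Take the green spring clip from the worktop by its two tails, squeeze them fully together so that its jaws spread, and hold it gaping around the blue-banded edge of the standing wash-guide card, so that a ticket can be slipped in: clip level, in line with the card and at the height of the blue band, the card's edge about halfway down the open jaws and neither jaw touching it. The program finishes while still holding the clip squeezed open there, in the air; do not shift the card stand, and leave the yellow clip, soap bottle, jar and scoop alone.

Things in the scene. Friction and masses are not known exactly. Their poses are not given: they have to be found in the camera images.
- clip: green plastic spring clip, black jaw pads, about 90 g, lying on its side on the worktop, 122 mm long, 30 mm tall (its two levers are upright plates). Origin: underside of the hinge pin, on the centre line. x runs from hinge to jaws, z up along the pin; symmetric about the xz plane. Jaws reach 60 mm ahead of the pin; two tails spread in a V (17 degrees each side) to 60 mm behind it.
- clip_tails (a point): where to squeeze: centre line between the tails, 42 mm behind the pin, 15 mm above the underside; axes as the clip. Over their outer faces the tails at rest are 47 mm apart here, 58 mm at their ends; squeezed fully home they are parallel and 22 mm apart, a hard stop.
- clip_mouth (a point): point on the clip's centre line at the jaw tips, 60 mm ahead of the pin (102 mm ahead of clip_tails) and 15 mm above the underside. Axes as the clip.
- clip_left (a joint): opening of the clip: angle each jaw has swung from the centre line, 0 = shut, 0.30 rad = fully open, tips 36 mm apart (both jaws always swing alike). Spring: each tail yields from about 4 N and is fully home at about 10 N, pressed at clip_tails; hold with 20 to 25 N. It shuts when let go.
- stand: white stiff upright card in a free-standing stand, 0.9 kg. Card 4 mm thick (y), 100 mm long (x -50 to +50), top 125 mm above the worktop. Dark block 75 x 80 x 18 mm at x -20 to +55, cheeks up to 34 mm high beside the card. Origin: on the worktop below the card's middle; x runs in the card's plane from its blue-banded edge (x = -50, robot's side, overhanging the block) to the other end; z up.
- card_edge (a point): middle of the blue-banded upright edge of the card, 85 mm above the worktop; the blue band is 60 mm tall (55 to 115 mm up) and 30 mm wide, with a thin blue strip of the same length on the card's top above it. Axes as the stand: the clip goes on along +x, its x along the stand's x.
- yellow_clip: bystander: yellow clip of the same shape as the green one, shut, lying between the card and the green clip. Origin and axes as the green clip.
- soap: bystander: clear soap bottle with green label, 56 mm across, 150 mm tall, origin at its foot.
- jar: bystander: glass jar with steel lid, 76 mm across, 100 mm tall, origin at its foot.
- scoop: bystander: blue measuring mug, 70 mm across, 60 mm tall, origin at its foot.
There are look-alikes about, which are no part of the job. What is shaped like the clip but pink or red is not meant.

How it is judged (in metres and radians):
On the way:
1. the green clip is squeezed open and lifted clear of the worktop (value of joint clip_left above 0.22 rad and height (world z) of clip above 0.02 m), for 0.2 s.
At the end, for the whole second after the job is handed in: Fingers hold the clip in the air, at rest, jaws swung 0.24 rad or more, clear of the card; card edge 10-46 mm inside the tips, within 13 mm of the centre line and 18 mm of band mid-height; clip level and in line within 12 deg; stand moved under 10 mm, bystanders under 20 mm (value of joint clip_left above 0.24 rad and x of card_edge in the frame of clip_mouth between -0.046 and -0.01 m and y of card_edge in the frame of clip_mouth between -0.013 and 0.013 m and z of card_edge in the frame of clip_mouth between -0.018 and 0.018 m and angle between the x axis of clip and the x axis of stand, either way round below 0.21 rad and angle between clip's own z axis and vertical below 0.21 rad and contact force between each of clip, the arm and stand below 0.2 N and contact force between the fingers and clip above 3 N and height (world z) of clip above 0.04 m and linear speed of clip below 0.02 m/s and distance of stand from where it was at the start of the episode below 0.01 m and angle between stand's own z axis and vertical below 0.05 rad and distance of each of yellow_clip, soap, jar, scoop from where it was at the start of the episode below 0.02 m); the arm keeps its last pose, push and grip.
It fails at once if the card stand is shifted or tipped (distance of stand from where it was at the start of the episode above 0.012 m or angle between stand's own z axis and vertical above 0.12 rad).
It fails at once if a bystander is disturbed (distance of any of yellow_clip, soap, jar, scoop from where it was at the start of the episode above 0.025 m).
It also fails if it takes over 38 s, if anything falls off the work surface, if the arm or the gripper's body presses on something with over 40 N, if the wrist force passes 120 N, or if a joint passes its speed limit or range.

## Working session

There is one attempt and no reset: what is moved stays moved. The work goes in short steps, Python scripts to look and compute and a tool call to move; the robot and the scene stay as the last step left them, time stands still between calls to the robot, and variables do not carry over. Pictures are saved under pics/ and viewed, at most 10 in all, crops included, and the job is handed in when it is done.

Besides the shell and the picture viewer there is one more tool, called after "Call:" by a JSON object that holds its "fn" and its "kwargs", one argument or row to a line. step_arm: Moves the arm, as the interface text tells. Its arguments: {"type":"object","properties":{"deltas":{"type":"array"},"claw":{"type":"number"},"force":{"type":"number"}},"required":["deltas"]}

```bash
mkdir -p pics
python3 - <<'E'
from station import get_obs, eyes, env
import cv2,numpy as np
for n in ("top","scene"):
    p,d=eyes.read_camera(n); cv2.imwrite(f"pics/{n}0.png",p[:,:,::-1]); np.savez(f"{n}0.npz",p=p,d=d,K=eyes.camera_params(n)["K"],T=eyes.camera_params(n)["world_from_camera"])
    print(n,eyes.camera_params(n))
o=get_obs();print(o["time_s"],o["tool_pos"],o["orientation"],o["gripper_width"])
E
```

```text
top {'K': array([[437.52048741,   0.        , 280.75377869],
       [  0.        , 437.52048741, 209.07312582],
       [  0.        ,   0.        ,   1.        ]]), 'world_from_camera': array([[ 7.96137821e-04, -9.98679400e-01,  5.13694592e-02,
         5.38372302e+02],
       [-9.99999325e-01, -8.38575752e-04, -8.04584014e-04,
         1.68269054e+01],
       [ 8.46598664e-04, -5.13687840e-02, -9.98679394e-01,
         1.27978499e+03],
       [ 0.00000000e+00,  0.00000000e+00,  0.00000000e+00,
         1.00000000e+00]])}
scene {'K': array([[493.36596623,   0.        , 284.37508615],
       [  0.        , 493.36596623, 208.68145903],
       [  0.        ,   0.        ,   1.        ]]), 'world_from_camera': array([[-5.36478240e-01,  6.60510057e-01, -5.25278557e-01,
         1.39562574e+03],
       [ 8.43805166e-01,  4.09830575e-01, -3.46455975e-01,
         5.21071727e+02],
       [-1.35624425e-02, -6.29098852e-01, -7.77206983e-01,
         1.26344150e+03],
       [ 0.00000000e+00,  0.00000000e+00,  0.00000000e+00,
         1.00000000e+00]])}
0.1 [149.40781998 580.86879654 255.2124741 ] [ 1.25562657e-01  9.92085262e-01 -9.08668289e-04 -1.61002211e-04] 85.48189125364884
```

View pics/top0.png

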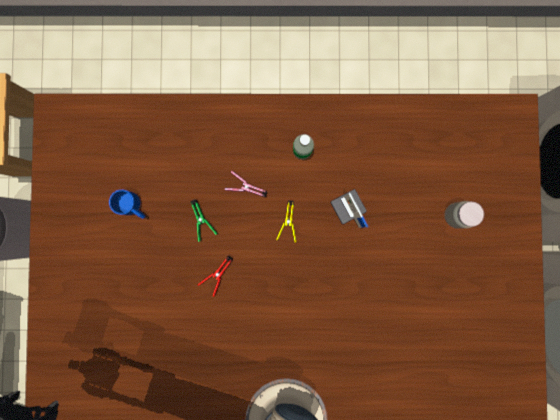

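View pics/scene0.png

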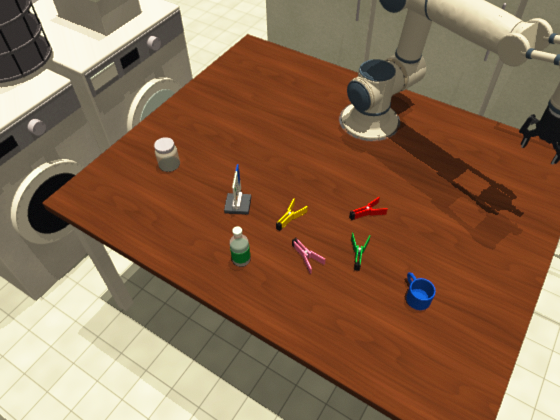

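The top view shows the green clip at about (202,221), its black jaws up at (195,203) and its tails down at (200,240) and (216,234). The card is at (355,207) with its blue edge near (363,222). The yellow clip at (289,220) lies between them. The scene view agrees.

```bash
cat > h.py <<'E'
import numpy as np,cv2
def world(d,K,T):
    v,u=np.mgrid[:d.shape[0],:d.shape[1]]
    P=np.stack([(u-K[0,2])/K[0,0]*d,(v-K[1,2])/K[1,1]*d,d],-1)
    return P@T[:3,:3].T+T[:3,3]
def plane(uv,K,T,z):
    r=np.c_[np.asarray(uv,float),np.ones(len(uv))]@np.linalg.inv(K).T@T[:3,:3].T
    return T[:3,3]+r*((z-T[2,3])/r[:,2])[:,None]
E
python3 - <<'E'
from h import *
for n in ("top","scene"):
    f=np.load(n+"0.npz");p,d,K,T=[f[k] for k in "pdKT"];W=world(d,K,T);hsv=cv2.cvtColor(p,cv2.COLOR_RGB2HSV).astype(int)
    H,S,V=[hsv[...,i] for i in range(3)]
    g=(H>45)&(H<80)&(S>110)&(V>60); y=(H>22)&(H<35)&(S>150)&(V>90); b=(H>100)&(H<130)&(S>130)&(V>50)
    for nm,m in (("green",g),("yellow",y),("blue",b)):
        k,l,st,c=cv2.connectedComponentsWithStats(m.astype(np.uint8),connectivity=8)
        for i in range(1,k):
            if st[i,4]<12: continue
            q=W[l==i]; uv=np.argwhere(l==i)[:,::-1]
            print(n,nm,st[i],q.mean(0).round(),"z",np.percentile(q[:,2],[5,50,95]).round())
            if n=="top" and nm in("green","yellow") and st[i,4]>60:
                X=plane(uv,K,T,28); 
                h=cv2.convexHull(X[:,:2].astype(np.float32))[:,0]; t=cv2.minEnclosingTriangle(h[:,None])[1]
                print("  tri",t[:,0].round(1).tolist())
    hi=(W[...,2]>60)&(W[...,2]<140)
    if n=="top":
        R=np.zeros_like(hi);R[185:235,325:385]=1; m=hi&R
        uv=np.argwhere(m)[:,::-1];q=W[m];print("card hi",len(q),np.percentile(q[:,2],[5,50,95]))
        for a,w in zip(uv,q): 
            if w[2]>105: print(a,w.round(),p[a[1],a[0]])
        cv2.imwrite("pics/crop.png",np.hstack([cv2.resize(p[190:250,185:245,::-1],(400,400),interpolation=0),cv2.resize(p[180:240,325:385,::-1],(400,400),interpolation=0)]))
E
```

```text
top green [293 149  16   9  37] [754. -39.  60.] z [41. 61. 76.]
top green [192 202  25  40 207] [571. 246.  22.] z [ 2. 27. 33.]
  tri [[654.2999877929688, 278.70001220703125], [533.5, 198.39999389648438], [511.29998779296875, 251.89999389648438]]
top yellow [276 202  14  38 103] [568.   7.  32.] z [-3. 27. 32.]
  tri [[562.0, -2.0], [490.5, 38.900001525878906], [645.9000244140625, -11.300000190734863]]
top yellow [289 204   8  39 100] [564. -17.  20.] z [-3. 28. 32.]
  tri [[643.5, -17.200000762939453], [487.0, -29.700000762939453], [560.4000244140625, -6.800000190734863]]
top blue [109 190  36  28 664] [620. 461.  31.] z [ 2. 23. 61.]
top blue [358 217   9  10  53] [ 565. -202.  106.] z [ 75. 111. 127.]
card hi 210 [ 65.44566358 105.49791453 127.01492999]
[348 194] [ 638. -163.  121.] [133 133 127]
[349 194] [ 638. -165.  125.] [211 220 215]
[348 195] [ 636. -164.  115.] [116 109  97]
[349 195] [ 635. -165.  123.] [182 183 179]
[350 195] [ 635. -168.  122.] [234 239 238]
[348 196] [ 634. -165.  106.] [116 109  97]
[349 196] [ 633. -165.  121.] [156 155 147]
[350 196] [ 633. -168. 
[... 4018 characters left out ...]
] [ 556. -209.  128.] [ 50 107 200]
[364 226] [ 553. -207.  109.] [32 45 77]
[365 226] [ 553. -207.  122.] [ 67  80 115]
[366 226] [ 553. -209.  126.] [ 67  98 167]
[367 226] [ 553. -211.  126.] [ 80  89 140]
[365 227] [ 551. -208.  116.] [100  67  65]
[366 227] [ 551. -208.  128.] [97 75 84]
scene green [352 233   7  30  78] [573. 233.  25.] z [ 5. 28. 33.]
scene green [359 235  11  30  76] [568. 256.  26.] z [ 3. 29. 35.]
scene green [231 247  19  17 176] [795. -32.  49.] z [25. 49. 72.]
scene yellow [278 199  29  25 136] [563.  -8.  26.] z [ 1. 30. 35.]
scene blue [236 165   4  16  22] [ 566. -204.  106.] z [ 71. 104. 131.]
scene blue [407 273  28  37 743] [621. 458.  36.] z [ 4. 33. 61.]
```

View pics/crop.png

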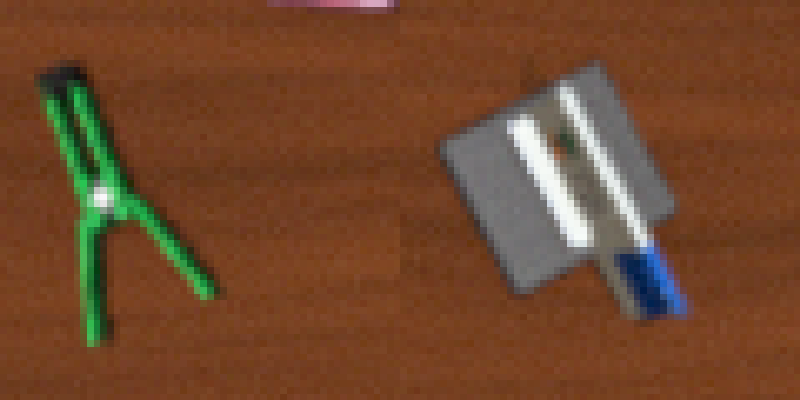

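Run:
```python
from h import *
f=np.load("top0.npz");K,T=f["K"],f["T"]
C=plane([(199.65,219.2),(198.75,240.9),(216,233.4),(193.95,200.3)],K,T,30)[:,:2]
print("pin,tailL,tailR,tip",C.round(1).tolist(), np.linalg.norm(C-C[0],axis=1))
tm=C[1:3].mean(0);v=C[3]-tm;print("axis",v,np.linalg.norm(v),np.degrees(np.arctan2(v[1],v[0])), "tailsep",np.linalg.norm(C[1]-C[2]))
f0=f["p"];W=world(f["d"],K,T);hs=cv2.cvtColor(f0,cv2.COLOR_RGB2HSV).astype(int)
# card top: bright pixels near z 125
R=np.zeros(f["d"].shape,bool);R[188:232,340:372]=1
m=R&(W[...,2]>118)&(W[...,2]<135)
uv=np.argwhere(m)[:,::-1];q=plane(uv,K,T,125)[:,:2]
c=q.mean(0);u=np.linalg.svd(q-c)[2][0];u*=np.sign(u[0]);s=(q-c)@u
print("card",c,u,np.degrees(np.arctan2(u[1],u[0])),s.min(),s.max(),"edge",c+u*s.min(),"far",c+u*s.max())
E=plane([(349.25,192.7),(366.95,226.3)],K,T,125)[:,:2];print("card by hand",E,np.linalg.norm(E[0]-E[1]),np.degrees(np.arctan2(*(E[0]-E[1])[::-1])))
```

```text
pin,tailL,tailR,tip [[573.5, 247.5], [511.7, 249.4], [533.0, 200.4], [627.6, 264.3]] [ 0.         61.86693893 62.04571509 56.66990005]
axis [105.24906624  39.42911167] 112.39226304618575 20.53729196815798 tailsep 53.425345954227296
card [ 592.83651206 -188.2648415 ] [0.88274127 0.4698594 ] 28.025170333508594 -47.016490596666294 52.044998054617125 edge [ 551.33311561 -210.35598161] far [ 638.77877955 -163.81100989]
card by hand [[ 641.34240207 -165.46908978]
 [ 552.45826247 -211.5229889 ]] 100.10670255246129 27.390211878624644
```

The clip measures about 112 mm from tail ends to tips, which is consistent with 122 mm to the rims. Its tail spread and the 100 mm card length also check out. The clip axis is about 22° and the card axis about 27.7°. Next I move above the tails, using the half-turn yaw so that the last joint stays in range.

Call:
{"fn": "step_arm", "kwargs": {
  "deltas": [
    [0.3845,-0.3495,-0.056,-2.506],
    [0.3845,-0.3495,-0.056,-2.506],
    [0.3845,-0.3495,-0.056,-2.506],
    [0.3845,-0.3495,-0.056,-2.506],
    [0.3845,-0.3495,-0.056,-2.506],
    [0.3845,-0.3495,-0.056,-2.506],
    [0.3845,-0.3495,-0.056,-2.506],
    [0.3845,-0.3495,-0.056,-2.506],
    [0.3845,-0.3495,-0.056,-2.506],
    [0.3845,-0.3495,-0.056,-2.506],
    [0.3845,-0.3495,-0.056,-2.506],
    [0.3845,-0.3495,-0.056,-2.506],
    [0.3845,-0.3495,-0.056,-2.506],
    [0.3845,-0.3495,-0.056,-2.506],
    [0.3845,-0.3495,-0.056,-2.506],
    [0.3845,-0.3495,-0.056,-2.506],
    [0.3845,-0.3495,-0.056,-2.506],
    [0.3845,-0.3495,-0.056,-2.506],
    [0.3845,-0.3495,-0.056,-2.506],
    [0.3845,-0.3495,-0.056,-2.506]
  ],
  "claw": 0.0854,
  "force": 23
}}

```text
time_s: 1.77
tool_pos: [533.8, 231.5, 199.6]
orientation: [0.982, 0.191, -0.001, 0.0]
ft_force: [0.5, 0.3, 0.3]
gripper_width: 85.4
grasp_force: 0.0
```

```bash
cat > look.py <<'E'
import sys
from h import *
from station import get_obs,eyes
n,f=sys.argv[1:3]
o=get_obs();P=eyes.camera_params(n);p,d=eyes.read_camera(n)
cv2.imwrite(f"pics/{f}.png",p[:,:,::-1]);np.savez(f+".npz",p=p,d=d,K=P["K"],T=P["world_from_camera"])
q=o["orientation"];print(o["time_s"],o["joint_pos"].round(2) if hasattr(o["joint_pos"],"round") else o["joint_pos"],np.round(o["tool_pos"],1),np.round(q,4),"ydir deg",np.degrees(2*np.arctan2(q[1],q[0]))-90,o["gripper_width"],o["grasp_force"],np.round(o["ft_force"],1))
print("cam",P["world_from_camera"][:3].round(3).tolist())
E
python3 look.py wrist w1
```

```text
1.7667 [ 0.35  0.04  1.39 -0.    1.72  1.54] [533.8 231.5 199.6] [ 9.817e-01  1.906e-01 -6.000e-04  1.000e-04] ydir deg -68.02442344789023 85.44586694050527 0.0 [0.5 0.3 0.3]
cam [[0.373, -0.882, -0.289, 608.631], [-0.928, -0.354, -0.116, 262.112], [-0.0, 0.311, -0.95, 316.774]]
```

View pics/w1.png

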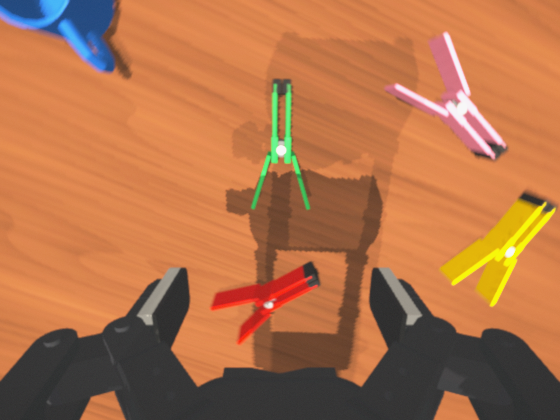

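The wrist view shows the green clip upright in the picture, with its pin at (281,150), tail ends at (254,207) and (307,207), and jaws at (282,80). It looks well aligned. I'll refine the numbers.

Run:
```python
from h import *
f=np.load("w1.npz");p,d,K,T=[f[k] for k in "pdKT"]
hs=cv2.cvtColor(p,cv2.COLOR_RGB2HSV).astype(int);g=(hs[...,0]>45)&(hs[...,0]<85)&(hs[...,1]>120)&(hs[...,2]>50)
W=world(d,K,T);m=g&(W[...,2]>15);print(np.percentile(W[m][:,2],[5,50,95]))
uv=np.argwhere(g)[:,::-1]
X=plane(uv,K,T,30)[:,:2]
C=plane([(281,150),(254,207),(307,207),(282,80)],K,T,30)[:,:2];print(C.round(1).tolist(),np.linalg.norm(C-C[0],axis=1))
tm=C[1:3].mean(0)
for a,b in((tm,C[3]),(tm,C[0]),(C[0],C[3])):v=b-a;print(np.degrees(np.arctan2(v[1],v[0])))
a=np.radians(22);print("tails",C[0]-42*np.array([np.cos(a),np.sin(a)]), tm+16*np.array([np.cos(a),np.sin(a)]))
```

```text
[28.08015421 29.39912287 30.68523081]
[[574.2, 246.5], [514.2, 250.2], [533.2, 203.0], [629.0, 267.8]] [ 0.         60.06707976 59.74124272 58.82860392]
21.328268817721337
21.493526435804334
21.1759107082628
tails [535.24277756 230.77047423] [538.55447962 232.62556587]
```

Call:
{"fn": "step_arm", "kwargs": {
  "deltas": [
    [0.0012,-0.0003,-0.04,-0.012],
    [0.0012,-0.0003,-0.08,-0.012],
    [0.0012,-0.0003,-0.12,-0.012],
    [0.0012,-0.0003,-0.15,-0.012],
    [0.0012,-0.0003,-0.165,-0.012],
    [0.0012,-0.0003,-0.171,-0.012],
    [0.0012,-0.0003,-0.171,-0.012],
    [0.0012,-0.0003,-0.171,-0.012]
  ]
}}

```text
time_s: 2.48
tool_pos: [535.7, 231.5, 30.2]
orientation: [0.982, 0.188, 0.001, -0.0]
ft_force: [0.5, 0.4, -0.3]
gripper_width: 85.2
grasp_force: 0.0
```

Call:
{"fn": "step_arm", "kwargs": {
  "deltas": [
    [0,0,0,0],
    [0,0,0,0],
    [0,0,0,0],
    [0,0,0,0],
    [0,0,0,0],
    [0,0,0,0],
    [0,0,0,0],
    [0,0,0,0],
    [0,0,0,0],
    [0,0,0,0],
    [0,0,0,0],
    [0,0,0,0]
  ],
  "claw": 0.0,
  "force": 23
}}

```text
time_s: 3.48
tool_pos: [536.9, 231.9, 32.8]
orientation: [0.982, 0.188, 0.003, -0.0]
ft_force: [-1.8, -0.1, 8.9]
gripper_width: 21.9
grasp_force: 23.0
```

```bash
python3 look.py wrist w2
```

```text
3.4833 [0.35 0.12 1.6  0.   1.42 1.54] [536.9 231.9  32.8] [ 9.822e-01  1.879e-01  2.800e-03 -5.000e-04] ydir deg -68.34248898945815 21.865869081097006 23.03345650434494 [-1.8 -0.1  8.9]
cam [[0.368, -0.886, -0.283, 611.16], [-0.93, -0.35, -0.112, 261.898], [-0.0, 0.305, -0.952, 150.509]]
```

View pics/w2.png

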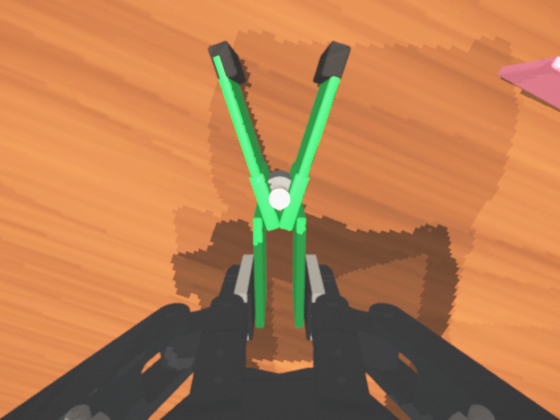

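The clip is squeezed home at 21.9 mm, with its jaws gaping symmetrically at (228,60) and (332,60). Next I lift it and carry it to a point behind the card.

Call:
{"fn": "step_arm", "kwargs": {
  "deltas": [
    [0,0,0.01,0],
    [0,0,0.025,0],
    [0,0,0.045,0],
    [0,0,0.06,0],
    [0,0,0.07,0],
    [0,0,0.0735,0],
    [0,0,0.0735,0],
    [0,0,0.0735,0]
  ]
}}

```text
time_s: 4.2
tool_pos: [534.9, 231.2, 102.0]
orientation: [0.982, 0.188, -0.001, 0.0]
ft_force: [0.2, -0.2, -1.1]
gripper_width: 21.8
grasp_force: 23.6
```

Call:
{"fn": "step_arm", "kwargs": {
  "deltas": [
    [-0.003,-0.01,0,0.002],
    [-0.008,-0.03,0,0.006],
    [-0.016,-0.06,0,0.012],
    [-0.025,-0.095,0,0.019],
    [-0.034,-0.13,0,0.026],
    [-0.044,-0.165,0,0.033],
    [-0.053,-0.2,0,0.04],
    [-0.062,-0.235,0,0.047],
    [-0.071,-0.27,0,0.054],
    [-0.08,-0.305,0,0.061],
    [-0.09,-0.34,0,0.068],
    [-0.099,-0.375,0,0.075],
    [-0.108,-0.41,0,0.082],
    [-0.116,-0.44,0,0.088],
    [-0.124,-0.47,0,0.094],
    [-0.13,-0.493,0,0.099],
    [-0.135,-0.51,0,0.102],
    [-0.138,-0.52,0,0.105],
    [-0.138,-0.523,0,0.105],
    [-0.138,-0.523,0,0.105]
  ]
}}

```text
time_s: 5.87
tool_pos: [396.7, -291.8, 102.0]
orientation: [0.971, 0.239, -0.0, -0.001]
ft_force: [-0.3, 0.2, -1.2]
gripper_width: 21.7
grasp_force: 24.0
```

```bash
python3 look.py wrist w3; python3 look.py scene s3
```

```text
5.8667 [-0.7  -0.18  1.76  0.    1.56  0.39] [ 396.7 -291.8  102. ] [ 9.711e-01  2.385e-01 -3.000e-04 -6.000e-04] ydir deg -62.40235769737768 21.69563281998821 23.997217118740082 [-0.3  0.2 -1.2]
cam [[0.462, -0.843, -0.276, 468.204], [-0.887, -0.44, -0.142, -254.229], [-0.002, 0.31, -0.951, 219.286]]
5.9167 [-0.7  -0.18  1.76  0.    1.56  0.39] [ 397.  -291.2  102.2] [ 9.71e-01  2.39e-01 -2.00e-04 -6.00e-04] ydir deg -62.350165163118135 21.496097357690395 24.232568442821503 [-0.1  0.5 -1.3]
cam [[-0.536, 0.661, -0.525, 1395.626], [0.844, 0.41, -0.346, 521.072], [-0.014, -0.629, -0.777, 1263.442]]
```

View pics/w3.png

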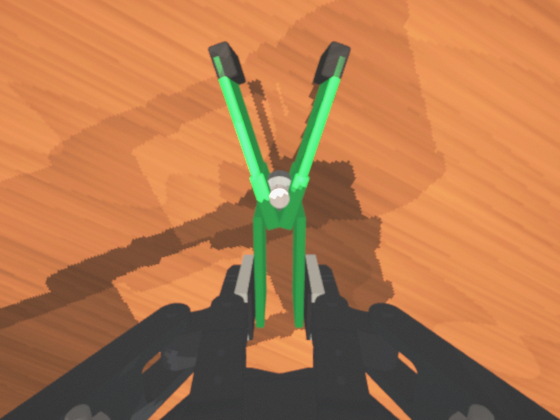

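View pics/s3.png

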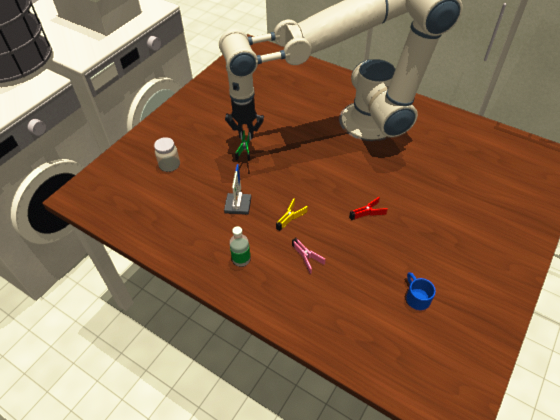

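Both views show the clip still gripped, open and unshifted: the pin is at (279,198) and the jaw tips at (228,60) and (332,60), the same as before. The scene view has it about 50 mm short of the card, at (243,148). Next I measure the clip's level and height, and check the card.

Run:
```python
from h import *
f=np.load("w3.npz");p,d,K,T=[f[k] for k in "pdKT"];W=world(d,K,T)
hs=cv2.cvtColor(p,cv2.COLOR_RGB2HSV).astype(int);g=(hs[...,0]>45)&(hs[...,0]<85)&(hs[...,1]>120)&(hs[...,2]>50)
tcp=np.array([396.8,-291.6]);a=np.radians(27.6);u=np.array([np.cos(a),np.sin(a)]);v=np.array([-u[1],u[0]])
q=W[g];s=(q[:,:2]-tcp)@u;t=(q[:,:2]-tcp)@v
for lo in range(-20,110,12):
    k=(s>=lo)&(s<lo+12)
    if k.sum()>10: print(lo,k.sum(),"top z",np.percentile(q[k,2],95).round(1),"t",np.percentile(t[k],[3,97]).round(1))
c=plane([(279,198),(228,60),(332,60),(211,47),(350,47)],K,T,100)[:,:2]-tcp
print("s,t of pin,tips at z100",np.c_[c@u,c@v].round(1).tolist())
dk=(hs[...,2]<90)&(np.arange(420)[:,None]<100)&(W[...,2]>60);q=W[dk];print("pads",dk.sum(),np.percentile(q[:,2],[5,50,95]).round(1),"s",np.percentile((q[:,:2]-tcp)@u,[2,98]).round(1),"t",np.percentile((q[:,:2]-tcp)@v,[2,98]).round(1))
# scene camera: blue band
f=np.load("s3.npz");p,d,K,T=[f[k] for k in "pdKT"];W=world(d,K,T)
hs=cv2.cvtColor(p,cv2.COLOR_RGB2HSV).astype(int);b=(hs[...,0]>100)&(hs[...,0]<130)&(hs[...,1]>130)&(hs[...,2]>50);b[:,260:]=0
print("blue",b.sum(),W[b].mean(0),np.argwhere(b).min(0),np.argwhere(b).max(0))
```

```text
-20 256 top z 99.8 t [-10.1  10.9]
-8 543 top z 99.7 t [-10.3  11.1]
4 582 top z 99.5 t [-10.4  11.1]
16 597 top z 99.4 t [-10.2  11. ]
28 1121 top z 99.4 t [-10.   10.7]
40 847 top z 99.3 t [-9.3  9.9]
52 1133 top z 99.0 t [-12.   12.6]
64 1080 top z 98.8 t [-15.5  16.3]
76 1234 top z 99.0 t [-19.3  19.8]
88 275 top z 98.6 t [-21.   22.6]
s,t of pin,tips at z100 [[46.2, 0.3], [95.9, 17.9], [95.8, -18.1], [100.0, 23.5], [99.9, -24.1]]
pads 884 [75.9 96.7 98.5] s [ 90.3 100.9] t [-23.2  23.1]
blue 27 [ 564.26371474 -204.56507313  107.99894632] [164 236] [180 239]
```

The clip is level, its mid-height is 84.5 mm, it is centred, and its tips are 100 mm ahead of the TCP. I advance 76 mm of the 102 mm, so that the edge is just at the mouth, then look.

Call:
{"fn": "step_arm", "kwargs": {
  "deltas": [
    [0.004,0.002,0,0],
    [0.012,0.006,0,0],
    [0.022,0.0115,0,0],
    [0.032,0.0165,0,0],
    [0.042,0.022,0,0],
    [0.052,0.027,0,0],
    [0.06,0.031,0,0],
    [0.065,0.034,0,0],
    [0.067,0.035,0,0],
    [0.067,0.035,0,0],
    [0.067,0.035,0,0]
  ]
}}

```text
time_s: 6.88
tool_pos: [464.1, -256.8, 102.7]
orientation: [0.971, 0.239, -0.0, -0.0]
ft_force: [-0.6, -0.3, -1.1]
gripper_width: 21.8
grasp_force: 24.2
```

```bash
python3 look.py wrist w4; python3 look.py top t4
python3 - <<'E'
import cv2,numpy as np
t=cv2.imread("pics/t4.png")[170:270,320:420]
cv2.imwrite("pics/c4.png",np.hstack([cv2.resize(cv2.imread("pics/w4.png"),(400,300)),cv2.resize(t,(300,300),interpolation=0)]))
E
```

```text
6.8833 [-0.57 -0.07  1.67 -0.    1.55  0.52] [ 464.1 -256.8  102.7] [ 9.710e-01  2.391e-01 -2.000e-04 -0.000e+00] ydir deg -62.33661869399818 21.8269606698426 24.17375922203064 [-0.6 -0.3 -1.1]
cam [[0.463, -0.843, -0.275, 535.492], [-0.886, -0.44, -0.143, -219.043], [-0.001, 0.31, -0.951, 219.91]]
6.9333 [-0.57 -0.07  1.67 -0.    1.55  0.52] [ 463.9 -256.9  102.7] [ 9.710e-01  2.389e-01 -2.000e-04 -0.000e+00] ydir deg -62.35667696980653 21.58602733528829 24.15618985891342 [ 0.6 -0.5 -1.5]
cam [[0.001, -0.999, 0.051, 538.372], [-1.0, -0.001, -0.001, 16.827], [0.001, -0.051, -0.999, 1279.785]]
```

View pics/c4.png

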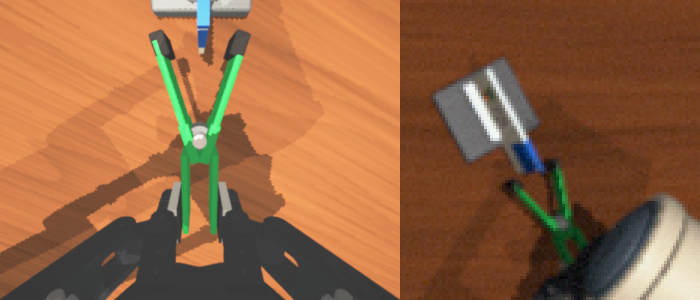

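The wrist view (left) shows the blue edge coming in centrally between the jaws, at composite (203,30) between tips at 161 and 238. The top view (right) agrees. I measure the remaining advance and offset.

```bash
cat > edge.py <<'E'
import sys
from h import *
from station import get_obs
f=np.load(sys.argv[1]+".npz");p,d,K,T=[f[k] for k in "pdKT"];W=world(d,K,T)
o=get_obs();tcp=np.array(o["tool_pos"])[:2];q=o["orientation"];a=2*np.arctan2(q[1],q[0])
u=np.array([np.cos(a),np.sin(a)]);v=np.array([-u[1],u[0]])
hs=cv2.cvtColor(p,cv2.COLOR_RGB2HSV).astype(int);b=(hs[...,0]>90)&(hs[...,0]<130)&(hs[...,1]>100)&(hs[...,2]>50)
P=W[b];s=(P[:,:2]-tcp)@u;t=(P[:,:2]-tcp)@v
print("axis",np.degrees(a),"blue",b.sum(),"z",np.percentile(P[:,2],[2,50,98]).round(1))
for z0,z1 in((50,75),(75,95),(95,115),(115,135)):
    k=(P[:,2]>z0)&(P[:,2]<z1)
    if k.sum()>5: print(z0,k.sum(),"s",np.percentile(s[k],[2,50]).round(1),"t",np.percentile(t[k],[2,50,98]).round(1))
k=P[:,2]>118
if k.sum()>20:
    l=np.polyfit(s[k],t[k],1);print("top strip slope deg",np.degrees(np.arctan(l[0])))
E
python3 edge.py w4
```

```text
axis 27.630146986392283 blue 957 z [ 57.9 124.8 126.9]
50 51 s [99.4 99.6] t [-3.  -0.9  0.9]
75 82 s [99.4 99.6] t [-3.  -1.   0.9]
95 124 s [99.3 99.6] t [-3.  -1.1  0.9]
115 669 s [ 99.3 103.1] t [-3.3 -1.2  1. ]
top strip slope deg -2.14580281001594
```

Call:
{"fn": "step_arm", "kwargs": {
  "deltas": [
    [0.003,0.0014,0,0],
    [0.008,0.0038,0,0],
    [0.0135,0.0064,0,0],
    [0.019,0.009,0,0],
    [0.023,0.011,0,0],
    [0.0245,0.0117,0,0],
    [0.0245,0.0117,0,0],
    [0.0245,0.0117,0,0],
    [0.0245,0.0117,0,0],
    [0.0245,0.0117,0,0],
    [0.0245,0.0117,0,0]
  ]
}}

```text
time_s: 7.9
tool_pos: [488.6, -245.1, 102.8]
orientation: [0.971, 0.239, 0.0, 0.0]
ft_force: [-0.3, 0.4, -0.1]
gripper_width: 21.6
grasp_force: 24.2
```

```bash
python3 look.py wrist w5; python3 edge.py w5
```

```text
7.9 [-0.53 -0.03  1.62 -0.    1.55  0.56] [ 488.6 -245.1  102.8] [0.971  0.2389 0.     0.    ] ydir deg -62.35107275271852 21.58137592127986 24.24973636865616 [-0.3  0.4 -0.1]
cam [[0.463, -0.843, -0.275, 559.944], [-0.886, -0.44, -0.143, -207.394], [-0.0, 0.31, -0.951, 220.07]]
axis 27.648003382620857 blue 1803 z [123.7 125.2 126.7]
115 1779 s [72.8 87.6] t [-2.2  0.   2. ]
top strip slope deg 0.19275286331576538
```

View pics/w5.png

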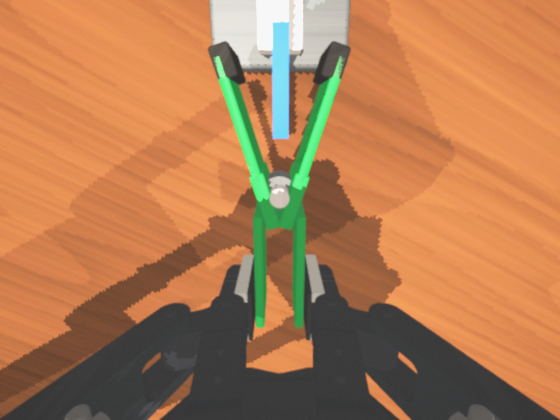

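The blue strip's edge is at (281,138), centred between the jaws and clear of both. It sits 27 mm inside the tips and is aligned within 0.2°. I'm handing the job in.

```bash
python3 -c "
from station import env
print(env.finish_job())"
```

```text
the job is handed in; nothing more can be done
None
```

I handed the job in at about 8 s, with the green clip still held squeezed open around the card's blue-banded edge: the edge is about 27 mm inside the tips, centred, level and clear of both jaws by the last wrist-camera view (the hand-in itself returned no verdict).

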